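# Find the bay with room and push its flap open

### The job

Press lightly on the front part of the identical steel flaps on top of the sorting chest, one after another, to find the one that rocks, then push that flap down as far as it goes so it stays open, and come away clear. Use the fingertips only: do not force a flap that will not give, and leave the cups, batteries and pry bar exactly where they are.

Things in the scene. Friction and masses are not known exactly. Their poses are not given: they have to be found in the camera images.
- chest: grey steel sorting chest fixed to the bench, 255 deep (its x, away from the robot) x 464 wide (its y) x 100 mm high; origin at bench level, 120 mm behind its front wall, midway across. On top four identical steel flaps in a row (y +171, +73, -73, -171 mm), flush when closed, a bare strip 54 mm wide between the middle two, and a 113 mm deep ledge behind. Under each, a bay 90 mm deep
- flap1 (a joint): tilt of the far left flap (seen from the robot), rad: 0 flush (starts at 0 to 0.025), 0.8 open at its stop; front edge goes down, back edge up. The pivot is stiff: about 3 N at the strip turns it, and it stays where left. Three bays are full to just under the flap, with foam on top: 10 N at the strip takes it to at most 0.09. One bay, unseen which, is nearly empty: its flap goes on to 0.8
- flap1_press (a point): centre of the flat black rubber strip (16 x 56 mm) on the upper face of the far left flap; moves with it. Flap 110 (chest x) x 84 (y) x 6 mm, 4 mm gap all round. Its pivot line runs along chest y, 50 mm behind this point, 85 mm from the front edge, 25 mm from the back edge; pressing behind the pivot does nothing
- flap2 (a joint): tilt of the middle left flap (seen from the robot), rad: 0 flush (starts at 0 to 0.025), 0.8 open at its stop; front edge goes down, back edge up. The pivot is stiff: about 3 N at the strip turns it, and it stays where left. Three bays are full to just under the flap, with foam on top: 10 N at the strip takes it to at most 0.09. One bay, unseen which, is nearly empty: its flap goes on to 0.8
- flap2_press (a point): centre of the flat black rubber strip (16 x 56 mm) on the upper face of the middle left flap; moves with it. Flap 110 (chest x) x 84 (y) x 6 mm, 4 mm gap all round. Its pivot line runs along chest y, 50 mm behind this point, 85 mm from the front edge, 25 mm from the back edge; pressing behind the pivot does nothing
- flap3 (a joint): tilt of the middle right flap (seen from the robot), rad: 0 flush (starts at 0 to 0.025), 0.8 open at its stop; front edge goes down, back edge up. The pivot is stiff: about 3 N at the strip turns it, and it stays where left. Three bays are full to just under the flap, with foam on top: 10 N at the strip takes it to at most 0.09. One bay, unseen which, is nearly empty: its flap goes on to 0.8
- flap3_press (a point): centre of the flat black rubber strip (16 x 56 mm) on the upper face of the middle right flap; moves with it. Flap 110 (chest x) x 84 (y) x 6 mm, 4 mm gap all round. Its pivot line runs along chest y, 50 mm behind this point, 85 mm from the front edge, 25 mm from the back edge; pressing behind the pivot does nothing
- flap4 (a joint): tilt of the far right flap (seen from the robot), rad: 0 flush (starts at 0 to 0.025), 0.8 open at its stop; front edge goes down, back edge up. The pivot is stiff: about 3 N at the strip turns it, and it stays where left. Three bays are full to just under the flap, with foam on top: 10 N at the strip takes it to at most 0.09. One bay, unseen which, is nearly empty: its flap goes on to 0.8
- flap4_press (a point): centre of the flat black rubber strip (16 x 56 mm) on the upper face of the far right flap; moves with it. Flap 110 (chest x) x 84 (y) x 6 mm, 4 mm gap all round. Its pivot line runs along chest y, 50 mm behind this point, 85 mm from the front edge, 25 mm from the back edge; pressing behind the pivot does nothing
- brick: small pewter-coloured alkaline battery brick lying flat on the bare strip in the middle of the chest's top, 26 x 48 x 17 mm high; bystander, origin at the centre of its underside, loose
- cup_ledge: yellow plastic sorting cup, 68 mm across the mouth, 70 mm high, standing on the chest's rear ledge; bystander, origin at the centre of its underside, loose
- cell: fat round battery cell standing upright on the chest's rear ledge, 33 mm diameter, 61 mm high; bystander, origin at the centre of its underside, loose
- cup_table: yellow plastic sorting cup, 80 mm across the mouth, 85 mm high, on the bench right of the chest; bystander, origin at the centre of its underside, loose
- toolpack: cracked black power-tool battery pack, 115 x 75 x 65 mm high, on the bench left of the chest; bystander, origin at the centre of its underside, loose
- prybar: blue steel pry bar lying on the bench right of the chest, about 300 mm long, 24 mm wide, up to 28 mm high; bystander, origin at the centre of its underside, loose

How it is judged (in metres and radians):
At the end, for the whole second after the job is handed in: One flap, the one over the bay with room, stands open by more than 0.6 rad (its stop is at 0.8) and at rest; every loose bystander is within 15 mm of where it started (value of joint any of flap1, flap2, flap3, flap4 above 0.6 rad and velocity of joint each of flap1, flap2, flap3, flap4 below 0.05 rad/s and distance of each of brick, cup_ledge, cell, cup_table, toolpack, prybar from where it was at the start of the episode below 0.015 m); the robot touches nothing.
It fails at once if the chest or a flap is pushed with more than 45 N (contact force between any of the fingers, the arm and chest above 45 N).
It fails at once if a cup, battery, pack or pry bar is lifted, carried or shoved (over 15 mm) (distance of any of brick, cup_ledge, cell, cup_table, toolpack, prybar from where it was at the start of the episode above 0.015 m).
It also fails if it takes over 45 s, if anything falls off the work surface, if the arm or the gripper's body presses on something with over 40 N, if the wrist force passes 120 N, or if a joint passes its speed limit or range.

### The arm

A 7-joint arm with a two-finger parallel gripper is mounted at the origin on the work surface. World frame = base frame: x ahead of the robot, y to its left, z up, the work surface at z = 0. Lengths are in mm, angles in rad, forces in N, time in s.
With the tool pointing down it reaches from about 400 to 850 mm from the base axis. Payload 6.9 kg.
Tool frame: the origin (TCP) lies where the fingers leave the gripper's body, on its centre line; the fingertips stand 73 mm ahead of it and the grasp point (between the pads) lies 54 mm ahead of it; z points along the fingers, y is the direction in which the jaws open and shut (so a half turn about z gives the same grasp; the last joint's range is limited). The gripper opens to 85 mm and grips with 20 to 120 N. Pads are 22 mm wide; open, the fingers measure 114 mm over their backs; the gripper's body (76 mm by 85 mm) begins 54 mm behind the grasp point. The pads swing forward as they close: fully open they stand 13 mm farther back than shut.
Start: joints at [-1.05, 0.507, -0.238, 1.5, 0.126, 1.149, -0.155], TCP at [252.469, 571.728, 303.875] pointing down, gripper open.
Joint ranges: [-3.08, 3.08], [-0.24, 2.05], [-1.43, 1.35], [0, 2.5], [-1.52, 4.66], [0.17, 1.96], [-2.89, 2.89]. Speed limits (rad/s): [2.39, 2.39, 3.14, 3.14, 3.14, 3.14, 3.14].

### API

Orientations are given as a unit quaternion [w, x, y, z].
In Python, from workcell import ctrl gives the robot as it stands.
- The arm moves only by the tool carry_out, never from a script. Its arguments are lists of equal length, an entry for each row: "hand": the opening, from -1 (shut) to 1 (fully open); "translation": the shift along the tool's x, y, z each as a share of 0.2 m, from -1 to 1, a list of three; "twist": the turn about the tool's z as a share of pi/2 rad, from -1 to 1. A call has 1 to 20 rows; each row shifts and turns the pose as measured when the row begins, along the tool's axes as they then stand; what a row does not reach is not made up. A row lasts 1/12 s, in which the tool goes at most 41.7 mm and 7.16 degrees, less where a joint would pass 70% of its speed; a pose out of reach is approached as far as the arm can. A call with a number of a shift or a turn outside -1 to 1 is refused whole. A call with a gripper value outside its range is refused whole. The fingers move at their own pace and stop on an object; "force" is the grip in N (left out, the last holds). Time passes only in rows, so rows that do not move let the fingers close. It gives the time, the measured TCP pose, the force and the opening at its end, in the units of the state.
- ctrl.read_state(): the state, without advancing time (a new reading comes with each control period).
- ctrl.camera(name): name is "scene" or "top" or "wrist"; returns a dict with "img" (384x512x3 uint8, red, green, blue), "mtx" (3x3 intrinsics, pixels), "pose" (4x4, takes a point from camera to world coordinates). Camera axes: x right, y down, z forward; pixel columns grow to the right and rows downward; lengths in mm; the calibration is good to about 2 mm. A picture is of the moment at which its call begins. There is no depth.
- ctrl.sign_off(): hands the job in, once; it reports no verdict.
The state is a dict: "t": time; "joints": joint angles; "joint_velocities": joint speeds; "joint_torque": joint torques, N m; "eef_pos": TCP position; "orientation": TCP orientation; "wrist_force": force on the tool from outside, world axes, zero at the start; "moment": the same for the moment, N m; "gripper_width": finger opening in mm.
Only numpy, scipy, OpenCV 4.12 (cv2) and the standard library are available. Lean on these libraries where they do the work, as an engineer would, in place of code of your own. Each camera call takes 0.05 s, during which the arm holds its last target.

## Working session

There is one attempt and no reset: what is moved stays moved. The work goes in short steps, Python scripts to look and compute and a tool call to move; the robot and the scene stay as the last step left them, time stands still between calls to the robot, and variables do not carry over. Pictures are saved under pics/ and viewed, and the job is handed in when it is done.

Besides the shell and the picture viewer there is one more tool, called after ">>>" as name(argument=value, ...) on one line, values as JSON. carry_out: Moves the arm, as the interface text tells. Shift numbers are shares of 0.2 m and turn numbers shares of pi/2 rad, none past 1 either way. Its arguments: {"type":"object","properties":{"hand":{"type":"array","items":{"type":"number"}},"translation":{"type":"array","items":{"type":"array","items":{"type":"number"}}},"twist":{"type":"array","items":{"type":"number"}},"force":{"type":"number"}},"required":["hand","translation","twist"]}

```bash
mkdir -p pics; python3 - <<'E'
from workcell import ctrl
import cv2,numpy as np,pickle
s=ctrl.read_state();print({k:np.round(v,3) for k,v in s.items()})
d={}
for n in("top","scene"):
    c=ctrl.camera(n);d[n]=c;cv2.imwrite(f"pics/{n}0.png",c["img"][:,:,::-1]);print(n,c["mtx"],np.round(c["pose"],4))
pickle.dump(d,open("cams.pkl","wb"))
E
```

```text
{'t': np.float64(0.0), 'joints': array([-1.049,  0.508, -0.238,  1.501,  0.126,  1.149, -0.155]), 'joint_velocities': array([ 0.001,  0.001,  0.001, -0.001,  0.   , -0.001,  0.002]), 'joint_torque': array([ 0.0000e+00, -6.2059e+01, -2.1860e+00, -2.4967e+01,  1.3000e-02,
        1.2000e-02, -0.0000e+00]), 'eef_pos': array([252.382, 571.358, 303.046]), 'orientation': array([-0.   ,  0.206,  0.978, -0.001]), 'wrist_force': array([ 0.078,  1.148, -0.575]), 'moment': array([ 0.015, -0.054,  0.02 ]), 'gripper_width': np.float64(85.326)}
top [[404.02418171   0.         255.54574154]
 [  0.         404.02418171 188.81266435]
 [  0.           0.           1.        ]] [[-2.8100000e-02 -9.9830000e-01  5.1600000e-02  4.1879650e+02]
 [-9.9920000e-01  2.9500000e-02  2.5800000e-02 -2.2739600e+01]
 [-2.7200000e-02 -5.0800000e-02 -9.9830000e-01  1.3429856e+03]
 [ 0.0000000e+00  0.0000000e+00  0.0000000e+00  1.0000000e+00]]
scene [[374.55094703   0.         253.8701054 ]
 [  0.         374.55094703 189.26651851]
 [  0.           0.           1.        ]] [[-3.5060000e-01  6.2450000e-01 -6.9790000e-01  1.2537761e+03]
 [ 9.3630000e-01  2.5030000e-01 -2.4640000e-01  2.7690060e+02]
 [ 2.0800000e-02 -7.3980000e-01 -6.7250000e-01  8.3166660e+02]
 [ 0.0000000e+00  0.0000000e+00  0.0000000e+00  1.0000000e+00]]
```

View pics/top0.png

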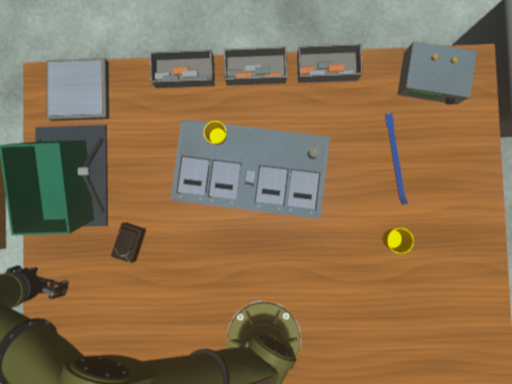

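View pics/scene0.png

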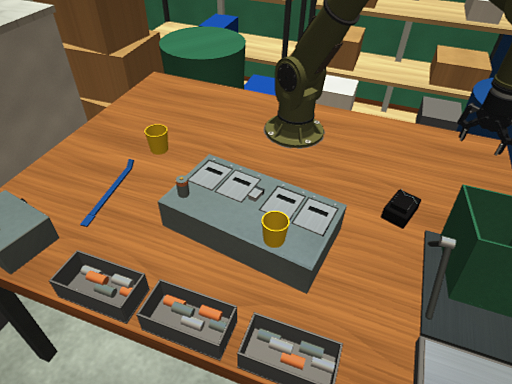

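```bash
python3 - <<'E'
import cv2
i=cv2.imread("pics/top0.png");cv2.imwrite("pics/top0c.png",cv2.resize(i[90:270,130:390],None,fx=3,fy=3,interpolation=cv2.INTER_CUBIC))
E
```

```text
(no output)
```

View pics/top0c.png

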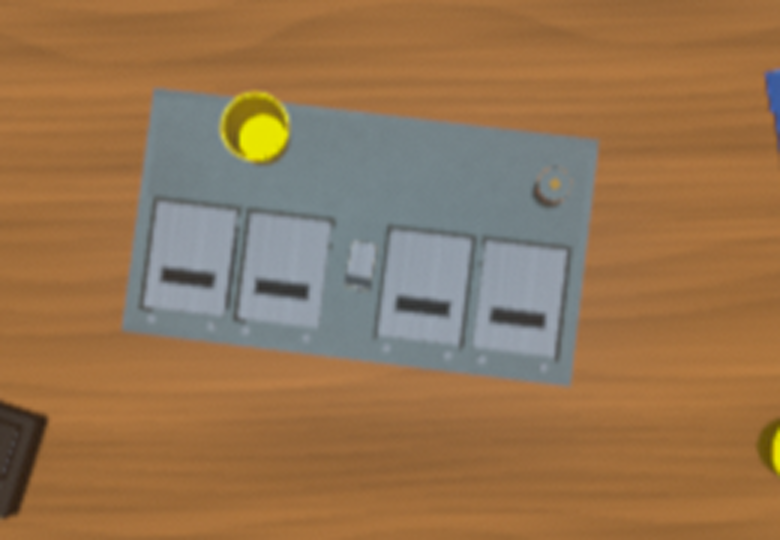

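```bash
cat > h.py <<'E'
import numpy as np,pickle
from workcell import ctrl
from scipy.spatial.transform import Rotation as R
def back(c,uv,z):
    r=c["pose"][:3,:3]@np.linalg.inv(c["mtx"])@np.array([uv[0],uv[1],1.]);o=c["pose"][:3,3]
    return o+r*(z-o[2])/r[2]
def rot(s): return R.from_quat(np.r_[s["orientation"][1:],s["orientation"][0]]).as_matrix()
E
python3 - <<'E'
from h import *
d=pickle.load(open("cams.pkl","rb"));c=d["top"]
f=lambda u,v,z=100:back(c,(u/3-.33+130,v/3-.33+90),z)
P=np.array([f(*p) for p in[(188,277),(282,290),(423,306),(518,319)]]);print(P.round(1))
o=np.array([171,73,-73,-171])
k=np.polyfit(o,P[:,:2],1);print(k, np.degrees(np.arctan2(-k[0,0],k[0,1])),np.hypot(*k[0]))
print("fit",(np.outer(o,k[0])+k[1]).round(1))
for p in[(155,90),(598,142),(572,384),(123,330)]:print(f(*p))
s=ctrl.read_state();print(rot(s).round(4))
E
```

```text
[[ 509.9  204.5  100. ]
 [ 493.6  107.6  100. ]
 [ 472.9  -37.   100. ]
 [ 456.7 -133.6  100. ]]
[[1.53512756e-01 9.88974370e-01]
 [4.83267980e+02 3.53797687e+01]] -8.823276910964363 1.000817900825672
fit [[ 509.5  204.5]
 [ 494.5  107.6]
 [ 472.1  -36.8]
 [ 457.  -133.7]]
[706.10594596 235.10999765 100.        ]
[ 636.39159534 -221.87422283  100.        ]
[ 388.88439782 -186.24067606  100.        ]
[457.14850967 272.97097449 100.        ]
[[-9.148e-01  4.039e-01 -6.000e-04]
 [ 4.039e-01  9.148e-01 -1.400e-03]
 [-0.000e+00 -1.500e-03 -1.000e+00]]
```

>>> carry_out(hand=[-1,-1,-1,-1], translation=[[0,0,0],[0,0,0],[0,0,0],[0,0,0]], twist=[-0.056,-0.056,-0.056,0], force=20)

```text
t: 0.43
eef_pos: [252.0, 570.6, 301.1]
orientation: [-0.001, 0.07, 0.998, -0.003]
wrist_force: [0.7, 0.4, -0.6]
gripper_width: 38.9
```

```bash
cat >> h.py <<'E'
T={1:(504.6,205.3),2:(489.6,108.4),3:(467.2,-36.),4:(452.1,-132.9)}
def go(n,z):
    s=ctrl.read_state();M=rot(s)
    print("t",s["t"],"p",s["eef_pos"].round(1),"F",s["wrist_force"].round(2),"w",round(float(s["gripper_width"]),1),"yaw",np.degrees(np.arctan2(-M[0,1],M[1,1])).round(2),"tilt",M[2].round(4))
    d=np.r_[T[n],z]-s["eef_pos"];l=M.T@d;print("tool shift mm",l.round(1),"share",(l/200).round(4))
E
python3 -c "
from h import *
go(1,230)"
```

```text
t 0.4333 p [252.  570.6 301.1] F [ 0.69  0.43 -0.63] w 38.9 yaw -8.06 tilt [ 0.0012 -0.0056 -1.    ]
tool shift mm [-301.4 -325.9   72.6] share [-1.5071 -1.6296  0.3629]
```

>>> carry_out(hand=[-1,-1,-1,-1,-1,-1,-1,-1,-1,-1,-1,-1,-1,-1,-1,-1,-1,-1,-1], translation=[[-0.084,-0.09,0.016],[-0.084,-0.09,0.016],[-0.084,-0.09,0.016],[-0.084,-0.09,0.016],[-0.084,-0.09,0.016],[-0.084,-0.09,0.016],[-0.084,-0.09,0.016],[-0.084,-0.09,0.016],[-0.084,-0.09,0.016],[-0.084,-0.09,0.016],[-0.084,-0.09,0.016],[-0.084,-0.09,0.016],[-0.084,-0.09,0.016],[-0.084,-0.09,0.016],[-0.084,-0.09,0.016],[-0.084,-0.09,0.016],[-0.084,-0.09,0.016],[-0.084,-0.09,0.016],[0,0,0]], twist=[0,0,0,0,0,0,0,0,0,0,0,0,0,0,0,0,0,0,0])

```text
t: 2.02
eef_pos: [504.0, 182.7, 236.0]
orientation: [-0.005, 0.099, 0.995, -0.005]
wrist_force: [0.1, -0.4, 0.0]
gripper_width: -0.0
```

```bash
python3 -c "
from h import *
go(1,200)"
```

```text
t 2.0167 p [504.  182.7 236. ] F [ 0.09 -0.42  0.02] w -0.0 yaw -11.35 tilt [ 0.0094 -0.0108 -0.9999]
tool shift mm [ 3.5 22.7 35.8] share [0.0176 0.1133 0.1788]
```

>>> carry_out(hand=[-1,-1,-1,-1,-1], translation=[[0.01,0.05,0.04],[0.01,0.05,0.05],[0,0.015,0.05],[0,0,0.03],[0,0,0]], twist=[-0.015,-0.015,0,0,0])

```text
t: 2.43
eef_pos: [502.5, 210.1, 197.3]
orientation: [-0.006, 0.076, 0.997, -0.004]
wrist_force: [-0.6, -0.1, 0.1]
gripper_width: -0.1
```

```bash
python3 -c "
from h import *
go(1,180)
import cv2
c=ctrl.camera('wrist');cv2.imwrite('pics/w1.png',c['img'][:,:,::-1])
c=ctrl.camera('top');cv2.imwrite('pics/t1.png',cv2.resize(c['img'][90:270,130:390,::-1],None,fx=3,fy=3))"
```

```text
t 2.4333 p [502.5 210.1 197.3] F [-0.6  -0.12  0.08] w -0.1 yaw -8.69 tilt [ 0.012  -0.0093 -0.9999]
tool shift mm [-3.  -4.3 17.3] share [-0.0149 -0.0215  0.0865]
```

View pics/w1.png

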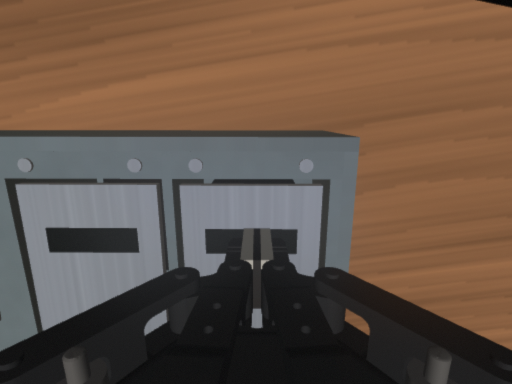

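View pics/t1.png

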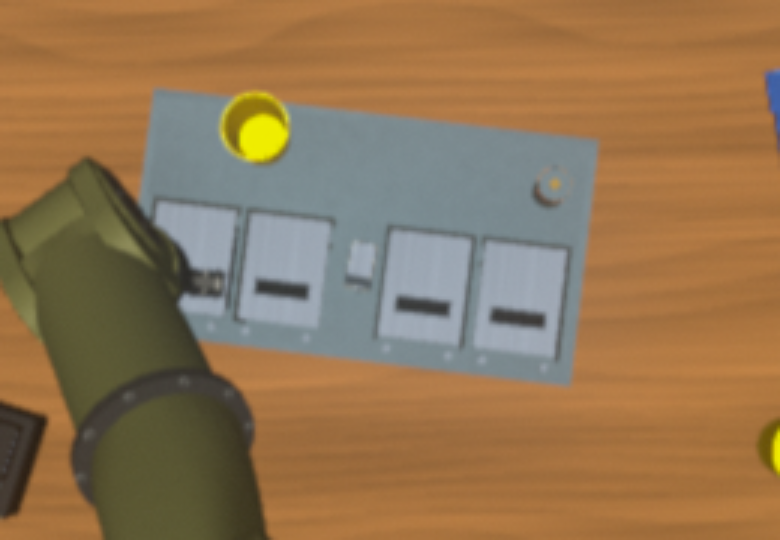

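>>> carry_out(hand=[-1,-1,-1,-1], translation=[[-0.01,-0.02,0.03],[0,0,0.03],[0,0,0.015],[0,0,0]], twist=[0,0,0,0])

```text
t: 2.87
eef_pos: [504.5, 205.3, 183.0]
orientation: [-0.005, 0.076, 0.997, -0.004]
wrist_force: [-0.6, 0.7, -0.2]
gripper_width: -0.1
```

>>> carry_out(hand=[-1], translation=[[0,0,0.01]], twist=[0])

```text
t: 2.95
eef_pos: [504.6, 205.2, 181.1]
orientation: [-0.005, 0.076, 0.997, -0.004]
wrist_force: [0.3, 0.1, 0.3]
gripper_width: 0.0
```

>>> carry_out(hand=[-1], translation=[[0,0,0.01]], twist=[0])

```text
t: 3.03
eef_pos: [504.7, 204.9, 179.1]
orientation: [-0.005, 0.076, 0.997, -0.004]
wrist_force: [0.3, 0.8, -1.0]
gripper_width: 0.0
```

>>> carry_out(hand=[-1], translation=[[0,0,0.01]], twist=[0])

```text
t: 3.12
eef_pos: [504.8, 204.9, 177.0]
orientation: [-0.004, 0.076, 0.997, -0.004]
wrist_force: [0.1, -0.5, 0.3]
gripper_width: -0.1
```

Steps track well (2 mm/row). Contact is expected near z = 173.

>>> carry_out(hand=[-1], translation=[[0,0,0.01]], twist=[0])

```text
t: 3.2
eef_pos: [504.8, 204.9, 174.9]
orientation: [-0.004, 0.077, 0.997, -0.004]
wrist_force: [0.6, -1.0, -0.7]
gripper_width: -0.2
```

>>> carry_out(hand=[-1], translation=[[0,0,0.01]], twist=[0])

```text
t: 3.28
eef_pos: [504.9, 204.8, 172.8]
orientation: [-0.004, 0.077, 0.997, -0.004]
wrist_force: [0.2, -0.1, 0.2]
gripper_width: 0.3
```

>>> carry_out(hand=[-1], translation=[[0,0,0.005]], twist=[0])

```text
t: 3.37
eef_pos: [504.9, 204.8, 171.7]
orientation: [-0.004, 0.077, 0.997, -0.004]
wrist_force: [-0.5, 0.3, 3.6]
gripper_width: -0.1
```

>>> carry_out(hand=[-1], translation=[[0,0,0.007]], twist=[0])

```text
t: 3.45
eef_pos: [504.8, 204.8, 170.4]
orientation: [-0.004, 0.077, 0.997, -0.004]
wrist_force: [-1.3, 0.7, 5.4]
gripper_width: -0.0
```

>>> carry_out(hand=[-1], translation=[[0,0,0.007]], twist=[0])

```text
t: 3.53
eef_pos: [504.8, 204.9, 169.5]
orientation: [-0.004, 0.077, 0.997, -0.004]
wrist_force: [-4.7, -1.3, 14.1]
gripper_width: 0.3
```

Flap 1 is blocked: 14 N after about 2.5 mm of travel. Backing off and moving to flap 2.

>>> carry_out(hand=[-1,-1,-1,-1], translation=[[0,0,-0.03],[0,0,-0.04],[0,0,-0.04],[0,0,0]], twist=[0,0,0,0])

```text
t: 3.87
eef_pos: [505.1, 205.2, 193.2]
orientation: [-0.004, 0.076, 0.997, -0.003]
wrist_force: [0.3, 0.0, 0.4]
gripper_width: 0.5
```

```bash
python3 -c "
from h import *
go(2,178)"
```

```text
t 3.8667 p [505.1 205.2 193.2] F [0.33 0.05 0.42] w 0.5 yaw -8.76 tilt [ 0.0073 -0.0076 -0.9999]
tool shift mm [  0.4 -97.9  16. ] share [ 0.0021 -0.4895  0.0798]
```

>>> carry_out(hand=[-1,-1,-1,-1,-1,-1,-1,-1], translation=[[0,-0.07,0],[0,-0.07,0],[0,-0.07,0],[0,-0.07,0],[0,-0.07,0],[0,-0.07,0],[0,-0.03,0],[0,0,0]], twist=[0,0,0,0,0,0,0,0])

```text
t: 4.53
eef_pos: [488.3, 104.0, 193.6]
orientation: [-0.004, 0.078, 0.997, -0.005]
wrist_force: [0.3, 0.4, 0.7]
gripper_width: -0.3
```

```bash
python3 -c "
from h import *
go(2,175)"
```

```text
t 4.5333 p [488.3 104.  193.6] F [0.33 0.38 0.71] w -0.3 yaw -8.97 tilt [ 0.008  -0.0103 -0.9999]
tool shift mm [-0.7  4.7 18.6] share [-0.0036  0.0237  0.0928]
```

>>> carry_out(hand=[-1,-1,-1,-1,-1], translation=[[-0.003,0.02,0.03],[0,0,0.03],[0,0,0.02],[0,0,0.01],[0,0,0.005]], twist=[0,0,0,0,0])

```text
t: 4.95
eef_pos: [489.4, 109.2, 172.3]
orientation: [-0.004, 0.078, 0.997, -0.004]
wrist_force: [-0.5, -0.4, -0.8]
gripper_width: 0.3
```

>>> carry_out(hand=[-1], translation=[[0,0,0.005]], twist=[0])

```text
t: 5.03
eef_pos: [489.4, 109.6, 170.9]
orientation: [-0.005, 0.077, 0.997, -0.004]
wrist_force: [-0.7, -2.7, 2.9]
gripper_width: 0.2
```

>>> carry_out(hand=[-1], translation=[[0,0,0.006]], twist=[0])

```text
t: 5.12
eef_pos: [489.4, 109.6, 169.6]
orientation: [-0.005, 0.077, 0.997, -0.005]
wrist_force: [-0.3, -4.1, 4.0]
gripper_width: 0.1
```

>>> carry_out(hand=[-1], translation=[[0,0,0.006]], twist=[0])

```text
t: 5.2
eef_pos: [489.4, 109.6, 168.4]
orientation: [-0.005, 0.077, 0.997, -0.005]
wrist_force: [0.3, -1.1, 3.6]
gripper_width: 0.1
```

>>> carry_out(hand=[-1], translation=[[0,0,0.005]], twist=[0])

```text
t: 5.28
eef_pos: [489.4, 109.6, 167.5]
orientation: [-0.005, 0.077, 0.997, -0.005]
wrist_force: [-1.4, -1.1, 3.2]
gripper_width: -0.1
```

>>> carry_out(hand=[-1], translation=[[0,0,0.006]], twist=[0])

```text
t: 5.37
eef_pos: [489.5, 109.6, 166.4]
orientation: [-0.004, 0.077, 0.997, -0.005]
wrist_force: [-0.1, -0.4, 3.5]
gripper_width: -0.2
```

>>> carry_out(hand=[-1], translation=[[0,0,0.006]], twist=[0])

```text
t: 5.45
eef_pos: [489.5, 109.6, 165.3]
orientation: [-0.004, 0.077, 0.997, -0.005]
wrist_force: [-1.4, -1.0, 3.5]
gripper_width: -0.3
```

>>> carry_out(hand=[-1], translation=[[0,0,0.006]], twist=[0])

```text
t: 5.53
eef_pos: [489.6, 109.6, 164.1]
orientation: [-0.004, 0.077, 0.997, -0.005]
wrist_force: [-0.8, -1.7, 3.8]
gripper_width: -0.2
```

Flap 2 keeps giving at a steady 3.5 N, past the 0.09 rad limit of the full bays. Pushing on.

>>> carry_out(hand=[-1,-1,-1], translation=[[0,0,0.012],[0,0,0.012],[0,0,0.012]], twist=[0,0,0])

```text
t: 5.78
eef_pos: [490.6, 109.4, 157.0]
orientation: [-0.003, 0.077, 0.997, -0.004]
wrist_force: [-0.2, -2.1, 3.5]
gripper_width: 0.1
```

>>> carry_out(hand=[-1,-1,-1], translation=[[0,0,0.012],[0,0,0.012],[0,0,0.012]], twist=[0,0,0])

```text
t: 6.03
eef_pos: [491.5, 109.7, 149.3]
orientation: [-0.002, 0.077, 0.997, -0.004]
wrist_force: [1.0, -0.8, 4.0]
gripper_width: -0.1
```

>>> carry_out(hand=[-1,-1,-1], translation=[[0,0,0.012],[0,0,0.012],[0,0,0.012]], twist=[0,0,0])

```text
t: 6.28
eef_pos: [491.5, 110.3, 141.3]
orientation: [-0.002, 0.077, 0.997, -0.003]
wrist_force: [0.5, 0.8, 4.3]
gripper_width: 0.0
```

>>> carry_out(hand=[-1,-1], translation=[[0.005,0,0.012],[0.005,0,0.012]], twist=[0,0])

```text
t: 6.45
eef_pos: [489.2, 110.9, 135.8]
orientation: [-0.002, 0.077, 0.997, -0.003]
wrist_force: [0.3, -0.4, 3.6]
gripper_width: -0.1
```

>>> carry_out(hand=[-1], translation=[[0,0,0.012]], twist=[0])

```text
t: 6.53
eef_pos: [488.7, 111.1, 133.1]
orientation: [-0.002, 0.077, 0.997, -0.003]
wrist_force: [-1.0, -0.3, 3.4]
gripper_width: 0.1
```

>>> carry_out(hand=[-1], translation=[[0,0,0.01]], twist=[0])

```text
t: 6.62
eef_pos: [488.4, 111.2, 130.6]
orientation: [-0.003, 0.077, 0.997, -0.003]
wrist_force: [-0.2, 0.0, 3.3]
gripper_width: -0.0
```

>>> carry_out(hand=[-1], translation=[[0,0,0.01]], twist=[0])

```text
t: 6.7
eef_pos: [488.1, 111.3, 128.3]
orientation: [-0.003, 0.077, 0.997, -0.003]
wrist_force: [-0.7, 0.6, 3.8]
gripper_width: -0.3
```

>>> carry_out(hand=[-1], translation=[[0,0,0.01]], twist=[0])

```text
t: 6.78
eef_pos: [487.9, 111.3, 126.0]
orientation: [-0.003, 0.077, 0.997, -0.003]
wrist_force: [-0.1, -0.1, 3.6]
gripper_width: 0.2
```

>>> carry_out(hand=[-1], translation=[[0,0,0.008]], twist=[0])

```text
t: 6.87
eef_pos: [487.7, 111.3, 124.1]
orientation: [-0.003, 0.076, 0.997, -0.003]
wrist_force: [-0.5, 0.5, 3.0]
gripper_width: -0.3
```

```bash
python3 -c "
from h import *
go(2,175)
import cv2
c=ctrl.camera('scene');cv2.imwrite('pics/s2.png',cv2.resize(c['img'][130:310,140:370,::-1],None,fx=3,fy=3))"
```

```text
t 6.8667 p [487.7 111.3 124.1] F [-0.52  0.51  2.95] w -0.3 yaw -8.77 tilt [ 0.0058 -0.0073 -1.    ]
tool shift mm [ -2.   -3.  -50.9] share [-0.01   -0.0148 -0.2545]
```

View pics/s2.png

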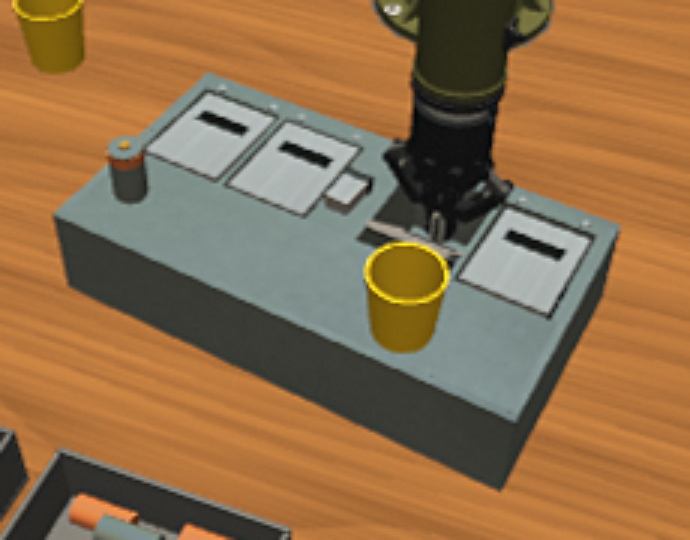

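>>> carry_out(hand=[-1], translation=[[-0.01,0,0.008]], twist=[0])

```text
t: 7.0
eef_pos: [488.6, 111.2, 122.4]
orientation: [-0.004, 0.076, 0.997, -0.004]
wrist_force: [-14.9, 1.5, 39.0]
gripper_width: 0.0
```

>>> carry_out(hand=[-1], translation=[[-0.01,0,0.006]], twist=[0])

```text
t: 7.08
eef_pos: [488.9, 111.2, 122.3]
orientation: [-0.006, 0.076, 0.997, -0.004]
wrist_force: [-16.4, 1.4, 40.7]
gripper_width: -0.1
```

>>> carry_out(hand=[-1], translation=[[-0.01,0,0.006]], twist=[0])

```text
t: 7.17
eef_pos: [489.0, 111.3, 122.6]
orientation: [-0.007, 0.076, 0.997, -0.005]
wrist_force: [-12.2, 0.7, 29.7]
gripper_width: -0.0
```

That was the stop. The force peaked at about 44 N, too close to the 45 N limit, because I sent those steps in one batch. Withdrawing gently.

>>> carry_out(hand=[-1,-1,-1,-1,-1,-1,-1,-1], translation=[[0.01,0,-0.02],[0,0,-0.04],[0,0,-0.08],[0,0,-0.12],[0,0,-0.12],[0,0,-0.12],[0,0,-0.12],[0,0,0]], twist=[0,0,0,0,0,0,0,0])

```text
t: 7.83
eef_pos: [488.4, 111.9, 252.2]
orientation: [-0.01, 0.075, 0.997, -0.005]
wrist_force: [0.8, 0.5, -0.9]
gripper_width: -0.3
```

>>> carry_out(hand=[-1,-1,-1,-1,-1,-1,-1,-1], translation=[[0.05,0.1,-0.08],[0.05,0.1,-0.08],[0.05,0.1,-0.05],[0.05,0.1,0],[0.05,0.1,0],[0.05,0.1,0],[0,0,0],[0,0,0]], twist=[0,0,0,0,0,0,0,0])

```text
t: 8.5
eef_pos: [448.7, 242.6, 296.3]
orientation: [-0.008, 0.079, 0.997, -0.005]
wrist_force: [-0.6, -0.6, -0.5]
gripper_width: 0.1
```

```bash
python3 -c "
from h import *
go(2,175)
import cv2
c=ctrl.camera('scene');cv2.imwrite('pics/s3.png',cv2.resize(c['img'][130:310,140:370,::-1],None,fx=3,fy=3))
print(abs(c['img'].astype(int)-pickle.load(open('cams.pkl','rb'))['scene']['img']).max())
c=ctrl.camera('top');cv2.imwrite('pics/t3.png',cv2.resize(c['img'][90:270,110:420,::-1],None,fx=2.5,fy=2.5))"
```

```text
t 8.5 p [448.7 242.6 296.3] F [-0.64 -0.57 -0.53] w 0.1 yaw -9.06 tilt [ 0.0152 -0.0113 -0.9998]
tool shift mm [ -63.3 -124.7  121.7] share [-0.3167 -0.6235  0.6087]
243
```

View pics/s3.png

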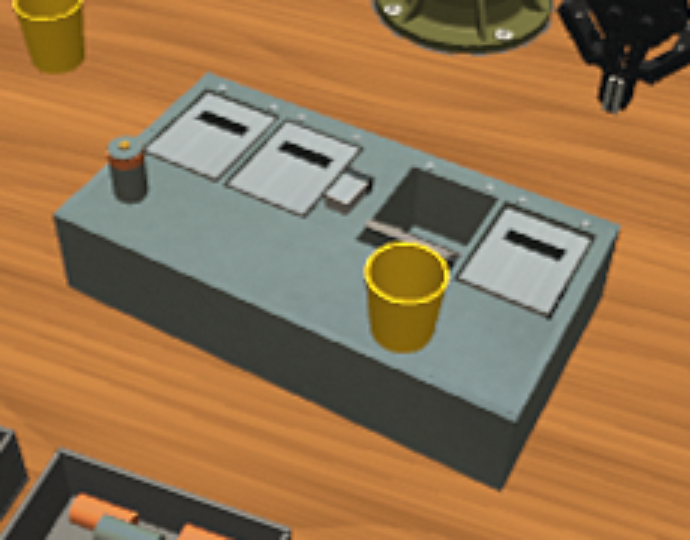

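View pics/t3.png

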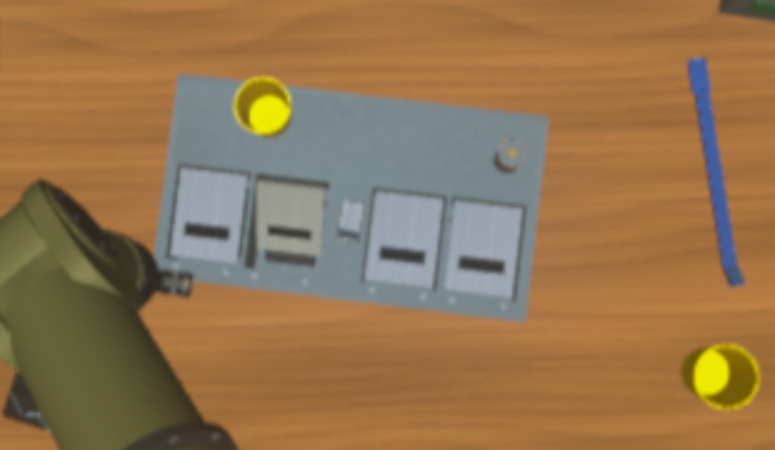

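```bash
python3 - <<'E'
from h import *
import cv2
d=pickle.load(open("cams.pkl","rb"));c=d["top"]
o=np.array([494.5,107.6]);ex=np.array([.988,-.1534])
for th in(0,.4,.6,.7,.8,.9):
    p=np.r_[o+ex*50*(1-np.cos(th)),100-50*np.sin(th)]
    q=np.linalg.inv(c["pose"])@np.r_[p,1];u=c["mtx"]@q[:3];u=u[:2]/u[2];print(th,u.round(2),((u-[110,90])*2.5).round(1))
t=ctrl.camera("top")["img"];s=ctrl.camera("scene")["img"]
D=abs(t.astype(int)-c["img"]).max(2)
for n,(a,b,e,f) in dict(brick=(165,190,242,258),cup=(115,150,198,232),cell=(143,165,303,322),tcup=(222,260,380,420),bar=(108,210,380,412),pack=(220,268,105,150)).items():
    print(n,D[a:b,e:f].max(),(D[a:b,e:f]>25).sum())
D=abs(s.astype(int)-d["scene"]["img"]).max(2)
print("scene pack",(D[185:232,378:425]>25).sum(),"cup",(D[205:250,258:292]>25).sum(),"brick",(D[183:202,247:266]>25).sum())
print(ctrl.read_state()["joint_velocities"].round(3))
E
```

```text
0 [223.66 186.04] [284.1 240.1]
0.4 [224.48 185.16] [286.2 237.9]
0.6 [224.96 183.82] [287.4 234.6]
0.7 [225.22 182.96] [288.  232.4]
0.8 [225.47 181.97] [288.7 229.9]
0.9 [225.73 180.87] [289.3 227.2]
brick 10 0
cup 11 0
cell 9 0
tcup 12 0
bar 11 0
pack 84 1412
scene pack 0 cup 217 brick 0
[ 0.004 -0.002  0.002  0.001 -0.001  0.001 -0.004]
```

```bash
python3 - <<'E'
from h import *
import cv2
a=pickle.load(open("cams.pkl","rb"))["top"]["img"]
b=ctrl.camera("top")["img"]
for n,i in(("a",a),("b",b)):
    g=i.max(2).astype(float)
    for x in (221,224,227): print(n,x,g[165:202,x].astype(int))
cv2.imwrite("pics/z.png",np.hstack([cv2.resize(i[155:210,205:245,::-1],None,fx=9,fy=9,interpolation=cv2.INTER_NEAREST) for i in(a,b)]))
E
```

```text
a 221 [166 165 166 166 168 168 167 168 169 168 168 169 170 169 168 170 171 162
 123  75  57  56  67 111 152 170 173 171 172 173 173 169 155 141 136 136
 136]
a 224 [167 168 168 168 169 169 167 169 168 169 168 168 169 168 168 169 170 167
 143  99  62  55  57  91 146 169 171 171 172 172 172 171 163 149 138 134
 135]
a 227 [169 168 168 169 170 168 170 170 171 171 173 172 172 173 174 174 174 175
 164 118  67  56  54  76 128 163 173 173 173 172 172 171 168 152 138 134
 135]
b 221 [155 155 156 156 156 156 157 157 158 158 157 158 158 159 150 119  77  59
  75 120 151 160 161 161 154 121  90  76  76  85 122 139 142 142 142 143
 142]
b 224 [154 157 157 156 157 156 156 158 157 157 156 158 157 159 156 135  95  62
  64  99 141 158 160 161 156 135 100  80  76  82 120 141 143 144 141 141
 141]
b 227 [151 157 158 157 158 157 157 158 158 158 160 159 160 161 162 154 115  69
  57  83 136 158 161 161 160 152 117  85  77  82 103 133 143 145 142 141
 140]
```

View pics/z.png

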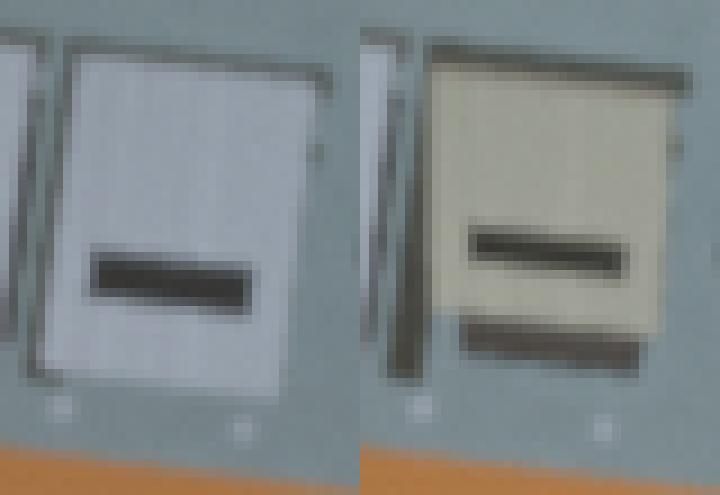

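```bash
python3 -c "
from workcell import ctrl
print(ctrl.sign_off())"
```

```text
the job is handed in; nothing more can be done
None
```

The middle left flap (flap 2) was the one that rocked. It is now pushed open to its stop, and the job is handed in at about 9 s of the 45 s allowed.

- **Probing:** I pressed with the fingers shut, about 5 mm in front of the strip centre. The far left flap stopped at about 14 N after roughly 2.5 mm, so I left it. Flap 2 kept giving at about 3.5 N, so I pushed it down until it met its stop. Flaps 3 and 4 were never touched.
- **Force at the stop:** The force rose to about 44 N, just under the 45 N limit. I had sent three small steps in one batch, so I did not see it until they had run. These are readings at the end of each step, so a brief higher peak between them can't be ruled out.
- **Flap opening:** After backing off, the strip's shift in the top image puts the flap at about 0.73 rad. Its foreshortening suggests nearly 0.8. The two differ slightly, but both are above the 0.6 needed.
- **Bystanders:** Comparing pictures before and after shows no change at the brick, both cups, the cell or the pry bar in the top view. The arm hid the tool pack there, but the scene view shows it unchanged.
- **Arm:** It was clear and at rest, with the TCP at about 296 mm and no contact force.

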